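# Hold the sprung gate of a guinea-pig run ajar past its sagging bolt

### The job

The gate of the guinea-pig run is next for paint and I need its latch edge free. First press the raised edge of the loose step panel down until the panel lies level in its frame, so that the gate can swing over it; then lift the sagging bolt clear of the bent-up edge of its keeper while you draw it right back, pull the gate about 30 degrees open and finish still holding it there, because its spring hinges shut it as soon as you let go. Do not disturb the paint pots and other things lying about.

Things in the scene. Friction and masses are not known exactly. Their poses are not given: they have to be found in the camera images.
- run: Fixed corner section of a green wooden guinea-pig run with coloured slats, open above, posts 206 mm high. Origin on the table under mid gateway; -x points out of the front, +y along the front from hinge post (centre y -141 mm) to latch post (y +135, front face x -9). A slatted bay goes on to y +299; a slatted side goes back from the hinge post to x +310.
- step_frame (a point): Middle of the step's recess floor in front of the gateway, 24 mm above the table (axes of the run). The recess is 124 mm (x) by 208 mm (y); the rim round it, 10 mm wide, stands 33 mm above the table.
- step_panel: Loose striped plywood panel, 118 x 202 x 9 mm, 0.1 to 0.2 kg, in the step's recess. Origin: centre of its underside; -x to its outer edge, away from the gate; z normal to its face. At the start the inner edge lies on the recess floor, the outer edge stands 16 mm too high (tilt 0.14 rad) and fouls the gate. Seated, it lies level on the recess floor, its top 33 mm above the table.
- panel_edge (a point): The place to press: on the panel's upper face, mid outer edge, 10 mm in from it, 120 mm in front of the gate. Below, 80 mm either side, two tight dowels hold the edge up; each slides down under about 4 N and stays where it is pushed. 8 to 10 N here drives both home.
- gate (a joint): Opening angle of the gate in rad: 0 shut, growing as the latch edge comes out over the step (to the run's -x), at most 1.2. Spring hinges pull it shut at all times: 0.30 N m at 0, 0.56 N m at 0.52 rad (30 degrees).
- gate_leaf: The yellow gate with slats, 0.45 kg, carrying the bolt. Origin on the hinge axis at table height; y runs along the gate from hinge to latch edge (5 to 240 mm), its front face is the plane x = 0, -x out of the front. It is 18 mm thick and reaches from 38 to 200 mm above the table. Its top rail can be pinched from above.
- gate_hinge (a point): Fixed point on the vertical hinge axis, 170 mm above the table (axes of the run).
- latch_edge (a point): Top of the gate's latch edge, mid thickness, 240 mm from the hinge axis, 200 mm above the table (axes of the gate).
- bolt (a joint): How far the bolt is drawn, in m: 0 home, 0.042 right back against its stop. It slides along its length towards the hinges with about 1 N friction and stays where it is left. Past 0.022 its nose is out of the keeper; past 0.032 it is behind the gate's latch edge.
- bolt_lift (a joint): Lift of the sagging bolt in rad about its rear guide (45 mm from the hinge axis, 170 mm above the table): 0 as it hangs, nose 0.05 rad low; 0.05 level; 0.10 the limit. Falls back by itself; 1 to 2 N at the knob lifts it. It must be over 0.037 (5 mm at the knob; level takes 7 mm, the limit 14) while joint bolt goes from 0.007 to 0.021, or the nose catches.
- knob (a point): Grip point of the bolt, on the axis of its brass stem: 14 mm thick, standing out of the gate's front from 18 to 64 mm off its face, ending in a 20 mm ball. The point is 46 mm off the face, 185 mm from the hinge axis with the bolt home, 163 mm above the table; moves with the bolt. Pinch from above, fingers closing along the bolt. Axes: y along the bolt to its nose, -x out along the stem.
- nose (a point): Lower end of the bolt's drooped nose, 15 mm below the bolt's axis, 218 mm from the rear guide with the bolt home. It hangs in the keeper behind the bent-up edge, 7.5 mm lower than its top.
- keeper_lip (a point): Middle of the top of the keeper's bent-up edge, on its gate side, 151.5 mm above the table. The keeper is a steel tray on the latch post, open above; its front flange keeps the gate shut while the bolt is in. Keeper and bolt guides stick out at most 30 mm from the gate's face.
- paint_tin: Bystander: pink open paint tin, 92 mm across, 98 mm high, on the table in front of the slatted bay. Origin under its centre.
- water_cup: Bystander: white plastic cup, 68 mm across, 50 mm high, on the table behind the gate. Origin under its centre.
- tile_a: Bystander: plain wooden tile 62 x 62 x 10 mm on the table just beyond the step. Origin under its centre.
- tile_b: Bystander: wooden tile like tile_a, on the painting board to the robot's left.
- tile_c: Bystander: wooden tile like tile_a, on the painting board to the robot's left.
- paint_jar: Bystander: closed glass paint jar, 74 mm across, 140 mm high, to the robot's left. Origin under its centre.
- brush: Bystander: paint brush 200 mm long with a pink handle, lying flat.
- ear_muffs: Bystander: red and black ear defenders lying flat, about 180 mm wide.
Mind the look-alikes: they are no part of the job. There is more than one size of the step_panel; the one meant has the size given above.

How it is judged:
By the outcome, as a careful person would: the job done as asked, in the order asked, and still so for the second after the job is handed in, while the arm keeps its last pose, push and grip.
It also fails if it takes over 48 s, if anything falls off the work surface, if the arm or the gripper's body presses on something with over 40 N, if the wrist force passes 120 N, or if a joint passes its speed limit or range.

### The arm

A 7-joint arm with a two-finger parallel gripper is mounted at the origin on the work surface. World frame = base frame: x ahead of the robot, y to its left, z up, the work surface at z = 0. Lengths are in m, angles in rad, forces in N, time in s.
With the tool pointing down it reaches from about 0.425 to 0.925 m from the base axis. Payload 6.8 kg.
Tool frame: the origin (TCP) lies on the mounting face of the last link; the fingertips stand 173 mm ahead of it and the grasp point (between the pads) lies 155 mm ahead of it; z points along the fingers, y is the line along which they close (so a half turn about z gives the same grasp; the last joint's range is limited). The gripper opens to 85 mm and grips with 20 to 120 N. Pads are 22 mm wide; open, the fingers measure 114 mm over their backs; the gripper's body (76 mm by 85 mm) begins 54 mm behind the grasp point. The pads swing forward as they close: fully open they stand 13 mm farther back than shut.
Start: joints at [1.152, 0.477, 0.022, 1.555, -0.011, 1.109, -0.083], TCP at [0.206, -0.643, 0.405] pointing down, gripper open.
Joint ranges: [-2.96, 2.96], [-0.34, 2.1], [-1.41, 1.46], [0.24, 2.44], [-1.37, 4.51], [0.17, 1.92], [-2.96, 2.96]. Speed limits (rad/s): [2.39, 2.39, 3.14, 3.14, 3.14, 3.14, 3.14].

### API

Orientations are given as a rotation vector (axis times angle).
In Python, from bench import r gives the robot as it stands.
- The arm moves only by the tool arm_command, never from a script. Its argument "plan" is a list of rows, each an object of numbers: "claw": the closure, from 0 (fully open) to 1 (shut); "tx", "ty", "tz": the shift along the tool's x, y, z in m; "ax", "ay", "az": the turn, a rotation vector about the tool's x, y, z in degrees. A call has exactly 10 rows; each row shifts and turns the commanded pose from where the row before left it, along the tool's axes as they then stand; what a row does not reach is not made up. A row lasts 1/12 s, in which the tool goes at most 41.7 mm and 7.16 degrees, less where a joint would pass 70% of its speed; a pose out of reach is approached as far as the arm can. A call is refused whole if a number of a shift passes 0.0417 or a number of a turn 7.16, either way. A call with a gripper value outside its range is refused whole. The fingers move at their own pace and stop on an object; "squeeze" is the grip in N (left out, the last holds). Time passes only in rows, so rows that do not move let the fingers close, or fill a call up. It gives the time, the measured TCP pose, the force, the opening and the grip force at its end, in the units of the state.
- r.get_obs(): the state, without advancing time (a new reading comes with each control period).
- r.grab_frame(name): name is "side" or "top"; returns the picture (384x512x3 uint8, red, green, blue); there is no depth.
- r.camera_model(name): a dict with "fx", "fy", "cx", "cy" (pixels), "position" and "orientation" of the camera in the world. Camera axes: x right, y up, looking along -z (the intrinsics and any distortion apply to the point x, -y, -z); pixel columns grow to the right and rows downward; lengths in m; the calibration is good to about 2 mm. A picture is of the moment at which its call begins. camera_model takes no time and is no camera call.
- r.hand_in(): hands the job in; it is judged then, once.
Trained networks look in the newest picture that a camera, given by its name, has taken for a name from the list of things; names that differ only in an ending like _2 or _b are one class to them, and where a whole thing is asked for, a point or a joint stands for the part that bears it (a point fixed in the world has none). Each returns a list of dicts, best first, with "confidence" (0 to 1); they miss things now and then, are a little off and sometimes report something else, mostly with a low value. They report only what shows in the picture. A call takes as long as a camera call. They do not tell look-alikes from the thing itself.
- r.boxes_of(target, camera): "location" ([x, y, z] in m, in the coordinates of the camera as it stood for that picture, good to about 4 mm: the middle of the surface that is visible of it).
- r.tip_of(target, camera): "location" ([x, y, z] in m, in the coordinates of the camera as it stood for that picture, good to about 4 mm: a listed point, or the origin of a listed thing).
The state is a dict: "clock": time; "joints": joint angles; "qvel": joint speeds; "tau": joint torques, N m; "tcp_pos": TCP position; "orientation": TCP orientation; "contact_force": force on the tool from outside, world axes, zero at the start; "moment": the same for the moment, N m; "grip_width": finger opening in m; "gripper_force": force on a finger pad.
Only numpy, scipy, OpenCV 4.12 (cv2) and the standard library are available. Lean on these libraries where they do the work, as an engineer would, in place of code of your own. Each camera call takes 0.05 s, during which the arm holds its last target. There are 200 camera calls.

## Working session

There is one attempt and no reset: what is moved stays moved. The work goes in short steps, Python scripts to look and compute and a tool call to move; the robot and the scene stay as the last step left them, time stands still between calls to the robot, and variables do not carry over. Pictures are saved under pics/ and viewed, at most 10 in all, crops included, and the job is handed in when it is done.

Besides the shell and the picture viewer there is one more tool, called by a JSON object that holds its "fn" and its "kwargs". arm_command: Moves the arm, as the interface text tells. Its arguments: {"type":"object","properties":{"plan":{"type":"array","items":{"type":"object","properties":{"claw":{"type":"number"},"tx":{"type":"number"},"ty":{"type":"number"},"tz":{"type":"number"},"ax":{"type":"number"},"ay":{"type":"number"},"az":{"type":"number"}}}},"squeeze":{"type":"number"}},"required":["plan"]}

```bash
mkdir -p pics; cat > h.py <<'E'
import numpy as np,cv2
from scipy.spatial.transform import Rotation as R
from bench import r
def cam(n):
    m=r.camera_model(n);o=np.array(m['orientation'],float)
    Rm=o if o.shape==(3,3) else R.from_rotvec(o).as_matrix()
    return m,Rm,np.array(m['position'])
def w(n,l):
    m,Rm,p=cam(n);return Rm@np.array(l)+p
def look(n,f=None):
    a=r.grab_frame(n)
    if f: cv2.imwrite('pics/'+f,cv2.cvtColor(a,cv2.COLOR_RGB2BGR))
    return a
E
python3 - <<'E'
from h import *
np.set_printoptions(precision=4,suppress=True)
for n in('top','side'):
    print(n,r.camera_model(n)); look(n,n+'0.png')
    for t in('run','step_frame','step_panel','panel_edge','gate_hinge','latch_edge','knob','keeper_lip','paint_tin','paint_jar','tile_a'):
        print(t,[(w(n,d['location']),round(d['confidence'],2)) for d in r.tip_of(t,n)[:3]])
o=r.get_obs();print(o['clock'],o['tcp_pos'],o['orientation'],o['contact_force'],o['grip_width'])
print(R.from_rotvec(o['orientation']).as_matrix())
E
```

```text
top {'fx': 448.2675724006371, 'fy': 448.2675724006371, 'cx': 255.53895227242072, 'cy': 190.68301759502842, 'position': array([0.2171, 0.1189, 1.4374]), 'orientation': array([ 0.1767, -0.1906, -1.6354])}
run [(array([ 0.502 , -0.0181,  0.0024]), 0.73)]
step_frame []
step_panel [(array([0.8039, 0.0984, 0.0084]), 0.69), (array([ 0.2072, -0.3326,  0.0112]), 0.64)]
panel_edge [(array([ 0.1444, -0.3036, -0.0029]), 0.77), (array([ 0.6278, -0.0131,  0.0515]), 0.73), (array([ 0.8224,  0.0654, -0.0009]), 0.59)]
gate_hinge [(array([0.5018, 0.1081, 0.1675]), 0.84), (array([ 0.6471, -0.2288,  0.0033]), 0.29), (array([0.3899, 0.3199, 0.0018]), 0.22)]
latch_edge [(array([ 0.5097, -0.1344,  0.1988]), 0.88)]
knob []
keeper_lip [(array([ 0.5353, -0.1412,  0.1517]), 0.89), (array([ 0.6295, -0.0148,  0.0484]), 0.5)]
paint_tin [(array([ 0.646 , -0.2282,  0.0038]), 0.78)]
paint_jar [(array([0.393 , 0.321 , 0.0037]), 0.9), (array([0.5047, 0.1046, 0.1692]), 0.56)]
tile_a [(array([ 0.7218, -0.0491, -0.0004]), 0.89), (array([0.6596, 0.3712, 0.002 ]), 0.85), (array([ 0.5636,  0.3763, -0.0029]), 0.6)]
side {'fx
[... 747 characters left out ...]
112, -0.1377,  0.2037]), 0.94)]
knob [(array([0.6579, 0.3684, 0.0051]), 0.7), (array([ 0.5565, -0.069 ,  0.1592]), 0.56), (array([ 0.6467, -0.2294, -0.0037]), 0.45)]
keeper_lip [(array([ 0.54  , -0.141 ,  0.1521]), 0.81)]
paint_tin []
paint_jar [(array([ 0.3906,  0.3232, -0.0008]), 0.84), (array([ 0.7207, -0.0499,  0.0021]), 0.65), (array([ 0.4038,  0.5377, -0.0034]), 0.19)]
tile_a [(array([ 0.5583,  0.3771, -0.0013]), 0.72), (array([ 0.6565,  0.3733, -0.002 ]), 0.63), (array([ 0.7209, -0.0499, -0.    ]), 0.6)]
1.2 [ 0.2064 -0.6427  0.4047] [-3.1037 -0.4862 -0.    ] [ 0.2179  0.2791 -0.1881] 0.08533870689362522
[[ 0.9521  0.3058  0.    ]
 [ 0.3058 -0.9521  0.0001]
 [ 0.     -0.     -1.    ]]
```

View pics/top0.png

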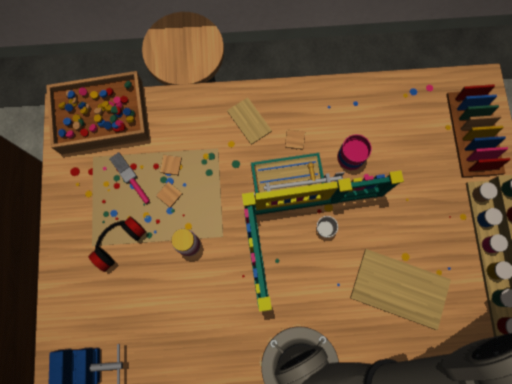

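View pics/side0.png

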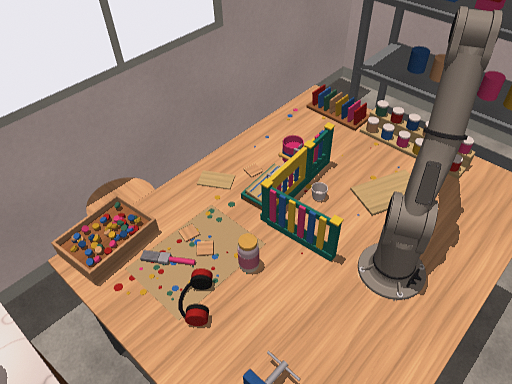

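The top picture shows the run at about pixel (300,190), with the step and raised panel in front at (288,172). The pink tin is at (355,152), tile_a at (295,139) and the cup at (327,228). The side picture agrees. The striped panel at (0.58,-0.01) is the right one; the boards at (0.80,0.10) and (0.21,-0.33) are look-alikes. The fitted run axes are n=(0.996,0.086) outward and u=(0.086,-0.996) along the gate.

{"fn": "arm_command", "kwargs": {"plan": [{"claw": 1, "az": 6.45, "tz": -0.015}, {"claw": 1, "az": 6.45, "tz": -0.015}, {"claw": 1, "tx": 0.0237, "ty": -0.0297}, {"claw": 1, "tx": 0.0237, "ty": -0.0297}, {"claw": 1, "tx": 0.0237, "ty": -0.0297}, {"claw": 1, "tx": 0.0237, "ty": -0.0297}, {"claw": 1, "tx": 0.0237, "ty": -0.0297}, {"claw": 1, "tx": 0.0237, "ty": -0.0297}, {"claw": 1, "tx": 0.0237, "ty": -0.0297}, {"claw": 1, "tx": 0.0237, "ty": -0.0297}], "squeeze": 40}}

```text
invalid input at $.plan[0]: expected keys claw, tx, ty, tz, ax, ay, az
```

{"fn": "arm_command", "kwargs": {"plan": [{"claw": 1, "tx": 0.0237, "ty": -0.0297}, {"claw": 1, "tx": 0.0237, "ty": -0.0297}, {"claw": 1, "tx": 0.0237, "ty": -0.0297}, {"claw": 1, "tx": 0.0237, "ty": -0.0297}, {"claw": 1, "tx": 0.0237, "ty": -0.0297}, {"claw": 1, "tx": 0.0237, "ty": -0.0297}, {"claw": 1, "tx": 0.0237, "ty": -0.0297}, {"claw": 1, "tx": 0.0237, "ty": -0.0297}, {"claw": 1, "tx": 0.0237, "ty": -0.0297}, {"claw": 1, "tx": 0.0237, "ty": -0.0297}]}}

```text
invalid input at $.plan[0]: expected keys claw, tx, ty, tz, ax, ay, az
```

{"fn": "arm_command", "kwargs": {"plan": [{"claw": 1, "tx": 0, "ty": 0, "tz": -0.015, "ax": 0, "ay": 0, "az": 6.45}, {"claw": 1, "tx": 0, "ty": 0, "tz": -0.015, "ax": 0, "ay": 0, "az": 6.45}, {"claw": 1, "tx": 0.0237, "ty": -0.0297, "tz": 0, "ax": 0, "ay": 0, "az": 0}, {"claw": 1, "tx": 0.0237, "ty": -0.0297, "tz": 0, "ax": 0, "ay": 0, "az": 0}, {"claw": 1, "tx": 0.0237, "ty": -0.0297, "tz": 0, "ax": 0, "ay": 0, "az": 0}, {"claw": 1, "tx": 0.0237, "ty": -0.0297, "tz": 0, "ax": 0, "ay": 0, "az": 0}, {"claw": 1, "tx": 0.0237, "ty": -0.0297, "tz": 0, "ax": 0, "ay": 0, "az": 0}, {"claw": 1, "tx": 0.0237, "ty": -0.0297, "tz": 0, "ax": 0, "ay": 0, "az": 0}, {"claw": 1, "tx": 0.0237, "ty": -0.0297, "tz": 0, "ax": 0, "ay": 0, "az": 0}, {"claw": 1, "tx": 0.0237, "ty": -0.0297, "tz": 0, "ax": 0, "ay": 0, "az": 0}], "squeeze": 40}}

```text
clock: 2.03
tcp_pos: [0.3757, -0.388, 0.435]
orientation: [3.138, 0.134, 0.001]
contact_force: [1.5, -0.3, -0.5]
grip_width: -0.0004
gripper_force: 0.0
```

{"fn": "arm_command", "kwargs": {"plan": [{"claw": 1, "tx": 0.0237, "ty": -0.0297, "tz": 0, "ax": 0, "ay": 0, "az": 0}, {"claw": 1, "tx": 0.0237, "ty": -0.0297, "tz": 0, "ax": 0, "ay": 0, "az": 0}, {"claw": 1, "tx": 0.0237, "ty": -0.0297, "tz": 0, "ax": 0, "ay": 0, "az": 0}, {"claw": 1, "tx": 0.0237, "ty": -0.0297, "tz": 0, "ax": 0, "ay": 0, "az": 0}, {"claw": 1, "tx": 0.0237, "ty": -0.0297, "tz": 0, "ax": 0, "ay": 0, "az": 0}, {"claw": 1, "tx": 0.0237, "ty": -0.0297, "tz": 0, "ax": 0, "ay": 0, "az": 0}, {"claw": 1, "tx": 0.0237, "ty": -0.0297, "tz": 0, "ax": 0, "ay": 0, "az": 0}, {"claw": 1, "tx": 0.0237, "ty": -0.0297, "tz": 0, "ax": 0, "ay": 0, "az": 0}, {"claw": 1, "tx": 0.0237, "ty": -0.0297, "tz": 0, "ax": 0, "ay": 0, "az": 0}, {"claw": 1, "tx": 0.0237, "ty": -0.0297, "tz": 0, "ax": 0, "ay": 0, "az": 0}]}}

```text
clock: 2.87
tcp_pos: [0.5865, -0.0719, 0.435]
orientation: [3.139, 0.134, 0.001]
contact_force: [-0.4, -0.9, 0.3]
grip_width: 0.0
gripper_force: 0.0
```

{"fn": "arm_command", "kwargs": {"plan": [{"claw": 1, "tx": 0.0233, "ty": -0.0292, "tz": 0, "ax": 0, "ay": 0, "az": 0}, {"claw": 1, "tx": 0.0233, "ty": -0.0292, "tz": 0, "ax": 0, "ay": 0, "az": 0}, {"claw": 1, "tx": 0, "ty": 0, "tz": 0.03, "ax": 0, "ay": 0, "az": 0}, {"claw": 1, "tx": 0, "ty": 0, "tz": 0.035, "ax": 0, "ay": 0, "az": 0}, {"claw": 1, "tx": 0, "ty": 0, "tz": 0.035, "ax": 0, "ay": 0, "az": 0}, {"claw": 1, "tx": 0, "ty": 0, "tz": 0.035, "ax": 0, "ay": 0, "az": 0}, {"claw": 1, "tx": 0, "ty": 0, "tz": 0.035, "ax": 0, "ay": 0, "az": 0}, {"claw": 1, "tx": 0, "ty": 0, "tz": 0.02, "ax": 0, "ay": 0, "az": 0}, {"claw": 1, "tx": 0, "ty": 0, "tz": 0.01, "ax": 0, "ay": 0, "az": 0}, {"claw": 1, "tx": 0, "ty": 0, "tz": 0, "ax": 0, "ay": 0, "az": 0}]}}

```text
clock: 3.7
tcp_pos: [0.6264, -0.0115, 0.2324]
orientation: [-3.139, -0.135, 0.007]
contact_force: [-0.3, -0.1, 0.6]
grip_width: -0.0003
gripper_force: 0.0
```

{"fn": "arm_command", "kwargs": {"plan": [{"claw": 1, "tx": 0, "ty": 0, "tz": 0.002, "ax": 0, "ay": 0, "az": 0}, {"claw": 1, "tx": 0, "ty": 0, "tz": 0.002, "ax": 0, "ay": 0, "az": 0}, {"claw": 1, "tx": 0, "ty": 0, "tz": 0.002, "ax": 0, "ay": 0, "az": 0}, {"claw": 1, "tx": 0, "ty": 0, "tz": 0.002, "ax": 0, "ay": 0, "az": 0}, {"claw": 1, "tx": 0, "ty": 0, "tz": 0.002, "ax": 0, "ay": 0, "az": 0}, {"claw": 1, "tx": 0, "ty": 0, "tz": 0.002, "ax": 0, "ay": 0, "az": 0}, {"claw": 1, "tx": 0, "ty": 0, "tz": 0.002, "ax": 0, "ay": 0, "az": 0}, {"claw": 1, "tx": 0, "ty": 0, "tz": 0.002, "ax": 0, "ay": 0, "az": 0}, {"claw": 1, "tx": 0, "ty": 0, "tz": 0, "ax": 0, "ay": 0, "az": 0}, {"claw": 1, "tx": 0, "ty": 0, "tz": 0, "ax": 0, "ay": 0, "az": 0}]}}

```text
clock: 4.53
tcp_pos: [0.6279, -0.0114, 0.2196]
orientation: [3.139, 0.134, 0.003]
contact_force: [0.0, 0.1, 6.4]
grip_width: -0.0001
gripper_force: 2.9
```

{"fn": "arm_command", "kwargs": {"plan": [{"claw": 1, "tx": 0, "ty": 0, "tz": 0.002, "ax": 0, "ay": 0, "az": 0}, {"claw": 1, "tx": 0, "ty": 0, "tz": 0.002, "ax": 0, "ay": 0, "az": 0}, {"claw": 1, "tx": 0, "ty": 0, "tz": 0.002, "ax": 0, "ay": 0, "az": 0}, {"claw": 1, "tx": 0, "ty": 0, "tz": 0.002, "ax": 0, "ay": 0, "az": 0}, {"claw": 1, "tx": 0, "ty": 0, "tz": 0.001, "ax": 0, "ay": 0, "az": 0}, {"claw": 1, "tx": 0, "ty": 0, "tz": 0.001, "ax": 0, "ay": 0, "az": 0}, {"claw": 1, "tx": 0, "ty": 0, "tz": 0.001, "ax": 0, "ay": 0, "az": 0}, {"claw": 1, "tx": 0, "ty": 0, "tz": 0.001, "ax": 0, "ay": 0, "az": 0}, {"claw": 1, "tx": 0, "ty": 0, "tz": 0, "ax": 0, "ay": 0, "az": 0}, {"claw": 1, "tx": 0, "ty": 0, "tz": 0, "ax": 0, "ay": 0, "az": 0}]}}

```text
clock: 5.37
tcp_pos: [0.6282, -0.0113, 0.2078]
orientation: [3.139, 0.134, 0.005]
contact_force: [0.7, 0.9, 5.1]
grip_width: 0.0004
gripper_force: 2.5
```

{"fn": "arm_command", "kwargs": {"plan": [{"claw": 1, "tx": 0, "ty": 0, "tz": 0.001, "ax": 0, "ay": 0, "az": 0}, {"claw": 1, "tx": 0, "ty": 0, "tz": 0, "ax": 0, "ay": 0, "az": 0}, {"claw": 1, "tx": 0, "ty": 0, "tz": 0.001, "ax": 0, "ay": 0, "az": 0}, {"claw": 1, "tx": 0, "ty": 0, "tz": 0, "ax": 0, "ay": 0, "az": 0}, {"claw": 1, "tx": 0, "ty": 0, "tz": 0.0005, "ax": 0, "ay": 0, "az": 0}, {"claw": 1, "tx": 0, "ty": 0, "tz": 0, "ax": 0, "ay": 0, "az": 0}, {"claw": 1, "tx": 0, "ty": 0, "tz": 0, "ax": 0, "ay": 0, "az": 0}, {"claw": 1, "tx": 0, "ty": 0, "tz": 0, "ax": 0, "ay": 0, "az": 0}, {"claw": 1, "tx": 0, "ty": 0, "tz": 0, "ax": 0, "ay": 0, "az": 0}, {"claw": 1, "tx": 0, "ty": 0, "tz": 0, "ax": 0, "ay": 0, "az": 0}]}}

```text
clock: 6.2
tcp_pos: [0.6283, -0.0113, 0.2065]
orientation: [3.138, 0.134, 0.006]
contact_force: [-2.2, -1.3, 14.6]
grip_width: -0.0001
gripper_force: 7.6
```

{"fn": "arm_command", "kwargs": {"plan": [{"claw": 1, "tx": 0, "ty": 0, "tz": 0.0007, "ax": 0, "ay": 0, "az": 0}, {"claw": 1, "tx": 0, "ty": 0, "tz": 0, "ax": 0, "ay": 0, "az": 0}, {"claw": 1, "tx": 0, "ty": 0, "tz": -0.02, "ax": 0, "ay": 0, "az": 0}, {"claw": 1, "tx": 0, "ty": 0, "tz": -0.0385, "ax": 0, "ay": 0, "az": 0}, {"claw": 1, "tx": 0, "ty": 0, "tz": -0.0385, "ax": 0, "ay": 0, "az": 0}, {"claw": 1, "tx": 0, "ty": 0, "tz": -0.0385, "ax": 0, "ay": 0, "az": 0}, {"claw": 0, "tx": 0, "ty": 0, "tz": -0.0385, "ax": 0, "ay": 0, "az": 0}, {"claw": 0, "tx": 0, "ty": 0.0282, "tz": -0.0225, "ax": 0, "ay": 0, "az": 0}, {"claw": 0, "tx": 0, "ty": 0.0281, "tz": 0, "ax": 0, "ay": 0, "az": 0}, {"claw": 0, "tx": 0, "ty": 0, "tz": 0, "ax": 0, "ay": 0, "az": 0}]}}

```text
clock: 7.03
tcp_pos: [0.6323, -0.0744, 0.402]
orientation: [3.134, 0.122, 0.005]
contact_force: [-0.6, -1.9, -1.5]
grip_width: 0.0481
gripper_force: 0.0
```

```bash
python3 - <<'E'
from h import *
np.set_printoptions(precision=4,suppress=True)
im=[]
for n in('top','side'):
    a=look(n)
    for t in('run','panel_edge','step_panel','gate_hinge','latch_edge','knob','keeper_lip'):
        print(n,t,[(w(n,d['location']),round(d['confidence'],2)) for d in r.tip_of(t,n)[:3]])
    c=a[110:240,200:420] if n=='top' else a[100:260,210:360]
    im.append(cv2.resize(c[...,::-1],(390,290),interpolation=cv2.INTER_CUBIC))
cv2.imwrite('pics/b.png',np.hstack(im))
E
```

```text
top run [(array([ 0.5048, -0.0196, -0.0009]), 0.72), (array([ 0.5639,  0.3771, -0.0012]), 0.53)]
top panel_edge [(array([ 0.6276, -0.0147,  0.0357]), 0.62), (array([0.8232, 0.0673, 0.0011]), 0.62)]
top step_panel [(array([ 0.5836, -0.015 ,  0.0215]), 0.94), (array([0.8012, 0.0974, 0.0089]), 0.63), (array([ 0.5027, -0.02  ,  0.0008]), 0.34)]
top gate_hinge [(array([0.5029, 0.1057, 0.1701]), 0.57)]
top latch_edge [(array([ 0.5132, -0.1335,  0.198 ]), 0.57)]
top knob [(array([ 0.4083,  0.5355, -0.0001]), 0.61), (array([ 0.5625, -0.0724,  0.1634]), 0.6)]
top keeper_lip [(array([ 0.537 , -0.1428,  0.1488]), 0.66), (array([0.6244, 0.5017, 0.0031]), 0.22)]
side run [(array([ 0.4985, -0.0242, -0.0013]), 0.95), (array([ 0.5094, -0.1351,  0.2009]), 0.51), (array([ 0.5796, -0.0142,  0.0238]), 0.39)]
side panel_edge [(array([ 0.8195,  0.0681, -0.0007]), 0.76), (array([ 0.6284, -0.0087,  0.0386]), 0.52)]
side step_panel [(array([ 0.2077, -0.3305,  0.0101]), 0.77), (array([ 0.5757, -0.0148,  0.0224]), 0.75), (array([0.7969, 0.0989, 0.0041]), 0.66)]
side gate_hinge [(array([0.4973, 0.1033, 0.1708]), 0.59), (array([ 0.5397, -0.1434,  0.153 ]), 0.58)]
side latch_edge [(array([ 0.5106, -0.1349,  0.1987]), 0.78), (array([ 0.4991, -0.0228,  0.0002]), 0.68)]
side knob [(array([ 0.5586, -0.0706,  0.1592]), 0.45)]
side keeper_lip [(array([ 0.5393, -0.1402,  0.1525]), 0.97)]
```

View pics/b.png

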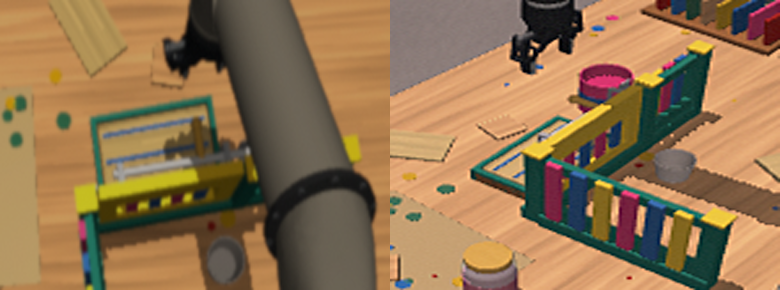

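The top crop shows the panel lying flat in its frame at (165,150), and the networks put its edge about 16 mm lower than before. The side crop shows the gripper clear above the step. The knob is next.

```bash
python3 - <<'E'
from h import *
o=r.get_obs();M=R.from_rotvec(o['orientation']).as_matrix()
print(o['clock'],o['tcp_pos'],M.round(4),o['grip_width'],o['contact_force'])
print(M.T@(np.array([.5595,-.073,.40])-o['tcp_pos']))
E
```

```text
7.8333 [ 0.63199929 -0.06744586  0.40003124] [[ 9.963e-01  8.560e-02  1.000e-04]
 [ 8.560e-02 -9.963e-01 -0.000e+00]
 [ 1.000e-04  0.000e+00 -1.000e+00]] 0.08576985796148497 [ 0.44563949 -0.23209966  0.42692722]
[-7.27086418e-02 -6.70369447e-04  2.51678806e-05]
```

{"fn": "arm_command", "kwargs": {"plan": [{"claw": 0, "tx": -0.0239, "ty": 0, "tz": 0, "ax": 0, "ay": 0, "az": 0}, {"claw": 0, "tx": -0.0239, "ty": 0, "tz": 0, "ax": 0, "ay": 0, "az": 0}, {"claw": 0, "tx": -0.0239, "ty": 0, "tz": 0, "ax": 0, "ay": 0, "az": 0}, {"claw": 0, "tx": 0, "ty": 0, "tz": 0, "ax": 0, "ay": 0, "az": 0}, {"claw": 0, "tx": 0, "ty": 0, "tz": 0.018, "ax": 0, "ay": 0, "az": 0}, {"claw": 0, "tx": 0, "ty": 0, "tz": 0.018, "ax": 0, "ay": 0, "az": 0}, {"claw": 0, "tx": 0, "ty": 0, "tz": 0.018, "ax": 0, "ay": 0, "az": 0}, {"claw": 0, "tx": 0, "ty": 0, "tz": 0.018, "ax": 0, "ay": 0, "az": 0}, {"claw": 0, "tx": 0, "ty": 0, "tz": 0.011, "ax": 0, "ay": 0, "az": 0}, {"claw": 0, "tx": 0, "ty": 0, "tz": 0, "ax": 0, "ay": 0, "az": 0}]}}

```text
clock: 8.67
tcp_pos: [0.5599, -0.0736, 0.3147]
orientation: [-3.138, -0.135, 0.006]
contact_force: [0.0, -0.4, -0.5]
grip_width: 0.0856
gripper_force: 0.0
```

```bash
python3 - <<'E'
from h import *
np.set_printoptions(precision=4,suppress=True)
m,Rm,p=cam('side');a=look('side')
def px(X):
    c=Rm.T@(np.array(X)-p);return m['cx']+m['fx']*c[0]/-c[2],m['cy']-m['fy']*c[1]/-c[2]
u,v=map(int,px([.56,-.073,.163]));print(u,v)
b=look('top');c=a[v-45:v+45,u-60:u+60]
cv2.imwrite('pics/c.png',cv2.resize(c[...,::-1],(800,600),interpolation=cv2.INTER_CUBIC))
o=r.get_obs();print(o['clock'],o['tcp_pos'],o['contact_force'],o['moment'])
E
```

```text
284 155
8.7667 [ 0.5609 -0.0736  0.3172] [0.445  0.0947 0.9991] [ 0.0256 -0.0006 -0.0106]
```

View pics/c.png

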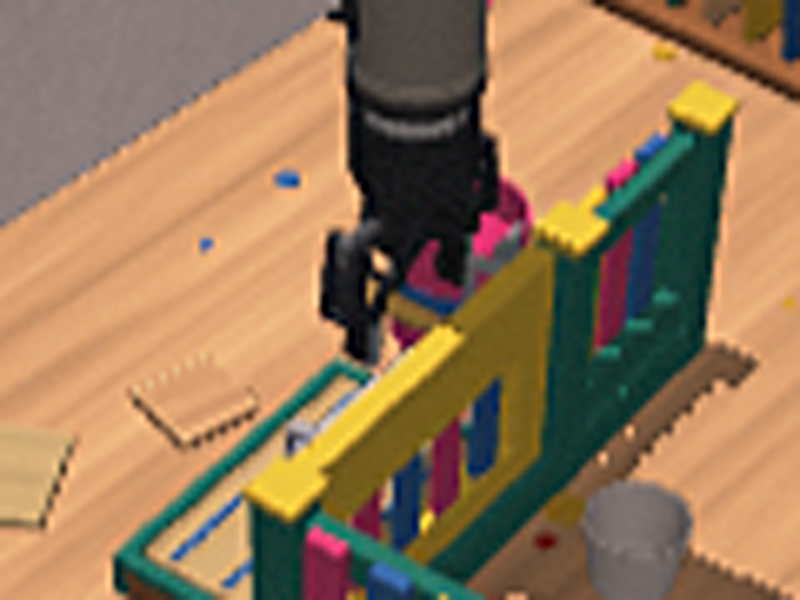

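The fingers straddle the brass knob, which is at about (415,305) in the crop, with the left finger at (360,330). Closing now.

{"fn": "arm_command", "kwargs": {"plan": [{"claw": 1, "tx": 0, "ty": 0, "tz": 0, "ax": 0, "ay": 0, "az": 0}, {"claw": 1, "tx": 0, "ty": 0, "tz": 0, "ax": 0, "ay": 0, "az": 0}, {"claw": 1, "tx": 0, "ty": 0, "tz": 0, "ax": 0, "ay": 0, "az": 0}, {"claw": 1, "tx": 0, "ty": 0, "tz": 0, "ax": 0, "ay": 0, "az": 0}, {"claw": 1, "tx": 0, "ty": 0, "tz": 0, "ax": 0, "ay": 0, "az": 0}, {"claw": 1, "tx": 0, "ty": 0, "tz": 0, "ax": 0, "ay": 0, "az": 0}, {"claw": 1, "tx": 0, "ty": 0, "tz": 0, "ax": 0, "ay": 0, "az": 0}, {"claw": 1, "tx": 0, "ty": 0, "tz": 0, "ax": 0, "ay": 0, "az": 0}, {"claw": 1, "tx": 0, "ty": 0, "tz": 0, "ax": 0, "ay": 0, "az": 0}, {"claw": 1, "tx": 0, "ty": 0, "tz": 0, "ax": 0, "ay": 0, "az": 0}], "squeeze": 50}}

```text
clock: 9.6
tcp_pos: [0.5607, -0.0736, 0.3172]
orientation: [-3.139, -0.134, -0.001]
contact_force: [0.0, -0.1, 2.3]
grip_width: 0.0124
gripper_force: 48.7
```

{"fn": "arm_command", "kwargs": {"plan": [{"claw": 1, "tx": 0, "ty": 0, "tz": -0.002, "ax": 0, "ay": 0, "az": 0}, {"claw": 1, "tx": 0, "ty": 0, "tz": -0.002, "ax": 0, "ay": 0, "az": 0}, {"claw": 1, "tx": 0, "ty": 0, "tz": -0.002, "ax": 0, "ay": 0, "az": 0}, {"claw": 1, "tx": 0, "ty": 0, "tz": -0.002, "ax": 0, "ay": 0, "az": 0}, {"claw": 1, "tx": 0, "ty": 0, "tz": -0.0005, "ax": 0, "ay": 0, "az": 0}, {"claw": 1, "tx": 0, "ty": 0, "tz": 0, "ax": 0, "ay": 0, "az": 0}, {"claw": 1, "tx": 0, "ty": 0, "tz": 0, "ax": 0, "ay": 0, "az": 0}, {"claw": 1, "tx": 0, "ty": 0, "tz": 0, "ax": 0, "ay": 0, "az": 0}, {"claw": 1, "tx": 0, "ty": 0, "tz": 0, "ax": 0, "ay": 0, "az": 0}, {"claw": 1, "tx": 0, "ty": 0, "tz": 0, "ax": 0, "ay": 0, "az": 0}]}}

```text
clock: 10.43
tcp_pos: [0.5605, -0.0736, 0.3254]
orientation: [3.139, 0.135, -0.0]
contact_force: [1.2, 0.1, -4.5]
grip_width: 0.0125
gripper_force: 48.6
```

{"fn": "arm_command", "kwargs": {"plan": [{"claw": 1, "tx": 0, "ty": -0.004, "tz": 0, "ax": 0, "ay": 0, "az": 0}, {"claw": 1, "tx": 0, "ty": -0.004, "tz": 0, "ax": 0, "ay": 0, "az": 0}, {"claw": 1, "tx": 0, "ty": -0.004, "tz": 0, "ax": 0, "ay": 0, "az": 0}, {"claw": 1, "tx": 0, "ty": -0.004, "tz": 0, "ax": 0, "ay": 0, "az": 0}, {"claw": 1, "tx": 0, "ty": -0.004, "tz": 0, "ax": 0, "ay": 0, "az": 0}, {"claw": 1, "tx": 0, "ty": -0.004, "tz": 0, "ax": 0, "ay": 0, "az": 0}, {"claw": 1, "tx": 0, "ty": -0.004, "tz": 0.001, "ax": 0, "ay": 0, "az": 0}, {"claw": 1, "tx": 0, "ty": -0.004, "tz": 0.001, "ax": 0, "ay": 0, "az": 0}, {"claw": 1, "tx": 0, "ty": 0, "tz": 0, "ax": 0, "ay": 0, "az": 0}, {"claw": 1, "tx": 0, "ty": 0, "tz": 0, "ax": 0, "ay": 0, "az": 0}]}}

```text
clock: 11.27
tcp_pos: [0.5578, -0.0408, 0.3235]
orientation: [-3.138, -0.136, 0.0]
contact_force: [1.0, 0.3, -3.5]
grip_width: 0.0122
gripper_force: 48.8
```

{"fn": "arm_command", "kwargs": {"plan": [{"claw": 1, "tx": 0, "ty": -0.002, "tz": 0, "ax": 0, "ay": 0, "az": 0}, {"claw": 1, "tx": 0, "ty": -0.002, "tz": 0, "ax": 0, "ay": 0, "az": 0}, {"claw": 1, "tx": 0, "ty": -0.002, "tz": 0, "ax": 0, "ay": 0, "az": 0}, {"claw": 1, "tx": 0, "ty": -0.002, "tz": 0, "ax": 0, "ay": 0, "az": 0}, {"claw": 1, "tx": 0, "ty": -0.001, "tz": 0, "ax": 0, "ay": 0, "az": 0}, {"claw": 1, "tx": 0, "ty": -0.001, "tz": 0, "ax": 0, "ay": 0, "az": 0}, {"claw": 1, "tx": 0, "ty": 0, "tz": 0, "ax": 0, "ay": 0, "az": 0}, {"claw": 1, "tx": 0, "ty": 0, "tz": 0, "ax": 0, "ay": 0, "az": 0}, {"claw": 1, "tx": 0, "ty": 0, "tz": 0, "ax": 0, "ay": 0, "az": 0}, {"claw": 1, "tx": 0, "ty": 0, "tz": 0, "ax": 0, "ay": 0, "az": 0}]}}

```text
clock: 12.1
tcp_pos: [0.5573, -0.0341, 0.3237]
orientation: [3.136, 0.131, 0.002]
contact_force: [3.4, -8.1, -5.1]
grip_width: 0.0122
gripper_force: 48.9
```

{"fn": "arm_command", "kwargs": {"plan": [{"claw": 1, "tx": 0, "ty": 0.001, "tz": 0, "ax": 0, "ay": 0, "az": 0}, {"claw": 1, "tx": 0.0062, "ty": -0.0021, "tz": 0, "ax": 0, "ay": 0, "az": -2.5}, {"claw": 1, "tx": 0.0062, "ty": -0.0021, "tz": 0, "ax": 0, "ay": 0, "az": -2.5}, {"claw": 1, "tx": 0.0062, "ty": -0.0021, "tz": 0, "ax": 0, "ay": 0, "az": -2.5}, {"claw": 1, "tx": 0.0062, "ty": -0.0021, "tz": 0, "ax": 0, "ay": 0, "az": -2.5}, {"claw": 1, "tx": 0, "ty": 0, "tz": 0, "ax": 0, "ay": 0, "az": 0}, {"claw": 1, "tx": 0, "ty": 0, "tz": 0, "ax": 0, "ay": 0, "az": 0}, {"claw": 1, "tx": 0, "ty": 0, "tz": 0, "ax": 0, "ay": 0, "az": 0}, {"claw": 1, "tx": 0, "ty": 0, "tz": 0, "ax": 0, "ay": 0, "az": 0}, {"claw": 1, "tx": 0, "ty": 0, "tz": 0, "ax": 0, "ay": 0, "az": 0}]}}

```text
clock: 12.93
tcp_pos: [0.5802, -0.0225, 0.3233]
orientation: [3.113, 0.404, -0.001]
contact_force: [2.0, -4.8, -4.0]
grip_width: 0.0122
gripper_force: 49.0
```

```bash
cat > chk.py <<'E'
from h import *
np.set_printoptions(precision=4,suppress=True)
look('side');print([(w('side',d['location']),round(d['confidence'],2)) for d in r.tip_of('latch_edge','side')[:2]])
look('top');print([(w('top',d['location']),round(d['confidence'],2)) for d in r.tip_of('latch_edge','top')[:2]])
o=r.get_obs();M=R.from_rotvec(o['orientation']).as_matrix()
print(o['clock'],o['tcp_pos'],o['contact_force'],o['moment'],o['grip_width'])
h=np.array([.4993,.1046,0]);d=np.array(o['tcp_pos'])-h
print('yaw open',np.degrees(np.arctan2(M[1,0],M[0,0]))-4.92,'tcp in tool n,u from hinge',M.T@d,'tool force',M.T@o['contact_force'])
E
python3 chk.py
```

```text
[(array([ 0.5459, -0.1338,  0.2009]), 0.73)]
[(array([ 0.3912,  0.3203, -0.0003]), 0.36)]
13.1333 [ 0.5802 -0.0225  0.3233] [ 0.5751 -4.4389 -4.9319] [-1.3063 -0.4381 -0.1312] 0.012460017233067014
yaw open 9.866936677871447 tcp in tool n,u from hinge [ 0.0454  0.1442 -0.3231] tool force [-0.5715  4.4285  4.9416]
```

{"fn": "arm_command", "kwargs": {"plan": [{"claw": 1, "tx": 0.0062, "ty": -0.0021, "tz": 0, "ax": 0, "ay": 0, "az": -2.5}, {"claw": 1, "tx": 0.0062, "ty": -0.0021, "tz": 0, "ax": 0, "ay": 0, "az": -2.5}, {"claw": 1, "tx": 0.0062, "ty": -0.0021, "tz": 0, "ax": 0, "ay": 0, "az": -2.5}, {"claw": 1, "tx": 0.0062, "ty": -0.0021, "tz": 0, "ax": 0, "ay": 0, "az": -2.5}, {"claw": 1, "tx": 0.0062, "ty": -0.0021, "tz": 0, "ax": 0, "ay": 0, "az": -2.5}, {"claw": 1, "tx": 0.0062, "ty": -0.0021, "tz": 0, "ax": 0, "ay": 0, "az": -2.5}, {"claw": 1, "tx": 0.0062, "ty": -0.0021, "tz": 0, "ax": 0, "ay": 0, "az": -2.5}, {"claw": 1, "tx": 0.0062, "ty": -0.0021, "tz": 0, "ax": 0, "ay": 0, "az": -2.5}, {"claw": 1, "tx": 0, "ty": 0, "tz": 0, "ax": 0, "ay": 0, "az": 0}, {"claw": 1, "tx": 0, "ty": 0, "tz": 0, "ax": 0, "ay": 0, "az": 0}]}}

```text
clock: 13.97
tcp_pos: [0.619, 0.0129, 0.3233]
orientation: [2.996, 0.94, -0.001]
contact_force: [1.3, -4.4, -3.8]
grip_width: 0.0125
gripper_force: 49.0
```

```bash
python3 chk.py; python3 - <<'E'
from h import *
a=look('side');b=look('top')
for t in('panel_edge','step_panel'):
    print(t,[(w('side',d['location']).round(3),round(d['confidence'],2)) for d in r.tip_of(t,'side')[:3]])
cv2.imwrite('pics/d.png',np.hstack([cv2.resize(c[...,::-1],(400,400),interpolation=cv2.INTER_CUBIC) for c in(a[95:215,220:340],b[100:220,230:350])]))
E
```

```text
[(array([ 0.6233, -0.1028,  0.1991]), 0.68)]
[(array([ 0.58  , -0.0157,  0.0238]), 0.27)]
14.1667 [0.6188 0.0127 0.3233] [ 2.2804 -4.9006 -4.2694] [-1.1351 -0.5718 -0.1401] 0.012552880816998282
yaw open 29.859242294118715 tcp in tool n,u from hinge [ 0.0453  0.1442 -0.3231] tool force [-0.9162  5.3188  4.2796]
panel_edge [(array([ 0.141, -0.302, -0.   ]), 0.66), (array([ 0.63 , -0.009,  0.037]), 0.57), (array([ 0.416, -0.119,  0.002]), 0.37)]
step_panel [(array([ 0.207, -0.331,  0.01 ]), 0.87), (array([0.799, 0.1  , 0.005]), 0.69), (array([ 0.576, -0.013,  0.027]), 0.65)]
```

View pics/d.png

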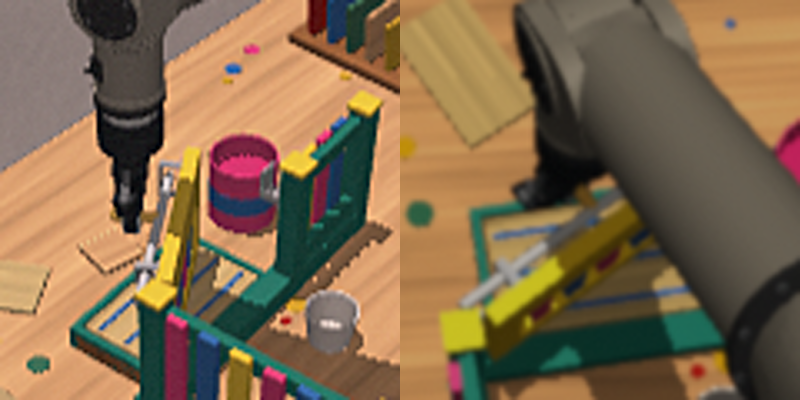

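The side crop shows the gate swung out over the level panel, with the gripper still on the knob at (130,210); the tin, cup and tiles are undisturbed. The latch edge measures about 28–30°, so I'll add one degree and let it settle.

{"fn": "arm_command", "kwargs": {"plan": [{"claw": 1, "tx": 0.0025, "ty": -0.0008, "tz": 0, "ax": 0, "ay": 0, "az": -1}, {"claw": 1, "tx": 0, "ty": 0, "tz": 0, "ax": 0, "ay": 0, "az": 0}, {"claw": 1, "tx": 0, "ty": 0, "tz": 0, "ax": 0, "ay": 0, "az": 0}, {"claw": 1, "tx": 0, "ty": 0, "tz": 0, "ax": 0, "ay": 0, "az": 0}, {"claw": 1, "tx": 0, "ty": 0, "tz": 0, "ax": 0, "ay": 0, "az": 0}, {"claw": 1, "tx": 0, "ty": 0, "tz": 0, "ax": 0, "ay": 0, "az": 0}, {"claw": 1, "tx": 0, "ty": 0, "tz": 0, "ax": 0, "ay": 0, "az": 0}, {"claw": 1, "tx": 0, "ty": 0, "tz": 0, "ax": 0, "ay": 0, "az": 0}, {"claw": 1, "tx": 0, "ty": 0, "tz": 0, "ax": 0, "ay": 0, "az": 0}, {"claw": 1, "tx": 0, "ty": 0, "tz": 0, "ax": 0, "ay": 0, "az": 0}]}}

```text
clock: 15.2
tcp_pos: [0.6205, 0.0149, 0.3233]
orientation: [2.988, 0.965, -0.001]
contact_force: [2.3, -4.0, -3.9]
grip_width: 0.0123
gripper_force: 48.9
```

```bash
python3 -c "
from bench import r
o=r.get_obs();print(o['tcp_pos'],o['contact_force'],o['grip_width'])
print(r.hand_in())"
```

```text
[0.62045933 0.014878   0.32333488] [ 2.31399127 -3.96609085 -3.92465326] 0.012308846615217334
the job is handed in; nothing more can be done
None
```

I handed the job in at about 15 s: the step panel is pressed level, the bolt was lifted and drawn back to its stop, and the arm is still holding the gate about 30° open by the knob; no bystander looked disturbed in the last pictures, and no verdict came back.

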